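# Put the steel check weights away in their stands

## Robot

A 6-joint arm with a two-finger parallel gripper is mounted at the origin on the work surface; the furniture and walls round the work are solid. World frame = base frame: x ahead of the robot, y to its left, z up, the work surface at z = 0. Lengths are in m, angles in degrees, forces in N, time in s.
With the tool pointing down it reaches from about 0.35 to 0.975 m from the base axis. Payload 17.4 kg.
Tool frame: the origin (TCP) lies on the centre line of the jaws, within the pads' length; the fingertips stand 11 mm ahead of it and the grasp point (between the pads) lies 8 mm behind it; x points along the fingers, y is the direction in which the jaws open and shut, and the axes are right-handed (so a half turn about x gives the same grasp; the last joint's range is limited). The gripper opens to 85 mm and grips with 20 to 120 N. Pads are 22 mm wide; open, the fingers measure 114 mm over their backs; the gripper's body (76 mm by 85 mm) begins 54 mm behind the grasp point. The pads swing forward as they close: fully open they stand 13 mm farther back than shut.
Start: joints at [-73.213, 6.646, 82.598, -0, 90.757, -2.166], TCP at [0.219, -0.638, 0.242] pointing down, gripper open.
Joint ranges: [-162.19, 162.19], [-47.58, 125.68], [4.15, 143.07], [-65.23, 245.23], [0.69, 171.88], [-170.13, 170.13]. Speed limits (degrees/s): [108.29, 108.29, 127.2, 180, 180, 180].

## Interface

Orientations are given as [roll, pitch, yaw] about the fixed x, y, z axes, in that order (R = Rz(yaw) Ry(pitch) Rx(roll)).
In Python, from plant import * gives the robot as it stands.
- The arm moves only by the tool servo_tool, never from a script. Its argument "rows" is a list of rows, each a list of 6 numbers: the shift along the world's x, y, z scaled (see below), then the turn, a rotation vector about the world's x, y, z scaled (see below). In form: [[x, y, z, wx, wy, wz], ...]. A call has 1 to 5 rows; each row shifts and turns the commanded pose from where the row before left it; what a row does not reach is not made up. The controller multiplies each number of a shift by 1 m and each number of a turn by 4 degrees. A row lasts 1/10 s, in which the tool goes at most 50 mm and 8.59 degrees, less where a joint would pass 70% of its speed; a pose out of reach is approached as far as the arm can. A call with a number of a shift or a turn outside -1 to 1 is refused whole. A call with a gripper value outside its range is refused whole. "claw" is the opening, from -1 (shut) to 1 (fully open), set as the call begins (left out, the last holds). The fingers move at their own pace and stop on an object; "squeeze" is the grip in N (left out, the last holds). Time passes only in rows, so rows that do not move let the fingers close. It gives the time, the measured TCP pose, the force and the opening at its end, in the units of the state.
- sense(): the state, without advancing time (a new reading comes with each control period).
- snapshot(name): name is "scene" or "top" or "wrist"; returns (picture, depth): 420x560x3 uint8, blue, green, red; 420x560 float32, m along the optical axis (not along the pixel's ray), 0 where there is no reading.
- camera_params(name): a dict with "camera_matrix" (3x3 intrinsics, pixels), "dist_coeffs" ([k1, k2, p1, p2, k3] as OpenCV has them; the pictures are not rectified), "R" (3x3) and "t" (3): a world point X has camera coordinates R X + t. Camera axes: x right, y down, z forward; pixel columns grow to the right and rows downward; lengths in m; the calibration is good to about 2 mm. A picture is of the moment at which its call begins: read the wrist's pose just before it. camera_params takes no time and is no camera call; for the wrist camera it gives the pose at the moment of the call.
- hand_in(): hands the job in, once; it reports no verdict.
Trained networks look in the newest picture that a camera, given by its name, has taken for a name from the list of things; names that differ only in an ending like _2 or _b are one class to them, and where a whole thing is asked for, a point or a joint stands for the part that bears it (a point fixed in the world has none). Each returns a list of dicts, best first, with "p" (0 to 1); they miss things now and then, are a little off and sometimes report something else, mostly with a low value. They report only what shows in the picture. A call takes as long as a camera call.
- boxes_of(camera, label): "at" ([x, y, z] in m, in the coordinates of the camera as it stood for that picture, good to about 4 mm: the middle of the surface that is visible of it).
The state is a dict: "time_s": time; "joint_pos": joint angles; "dq": joint speeds; "tau": joint torques, N m; "tool_pos": TCP position; "eef_rot": TCP orientation; "wrist_force": force on the tool from outside, world axes, zero at the start; "wrist_torque": the same for the moment, N m; "width": opening from 0.0 (shut) to 1.0 (fully open).
Only numpy, scipy, OpenCV 4.12 (cv2) and the standard library are available. Lean on these libraries where they do the work, as an engineer would, in place of code of your own. Each camera call takes 0.05 s, during which the arm holds its last target.

## Task

The balance check is over: put the three steel check weights away, each standing upright on the floor of its own wooden stand, the largest weight in the stand with the widest pocket, the middle one in the middle stand and the smallest in the narrowest. Set them down rather than drop them, and leave the two brass weights standing where they are.

Things in the scene. Friction and masses are not known exactly. Their poses are not given: they have to be found in the camera images.
- steel_large: bright silver-grey steel check weight, the largest of the three steel ones, loose, standing upright on the table: a solid upright cylinder 46 mm in diameter and 44 mm high, with a neck and a round knob 28 mm in diameter on top, 66 mm high in all, about 500 g. Origin at the centre of its underside, z axis up; round, so its yaw does not matter. Can be gripped across the cylinder from above.
- steel_medium: bright silver-grey steel check weight, the middle one of the three steel ones, loose, standing upright on the table: a solid upright cylinder 32 mm in diameter and 36 mm high, with a neck and a round knob 20 mm in diameter on top, 54 mm high in all, about 200 g. Origin at the centre of its underside, z axis up; round, so its yaw does not matter. Can be gripped across the cylinder from above.
- steel_small: bright silver-grey steel check weight, the smallest of the three steel ones, loose, standing upright on the table: a solid upright cylinder 22 mm in diameter and 30 mm high, with a neck and a round knob 14 mm in diameter on top, 45 mm high in all, about 90 g. Origin at the centre of its underside, z axis up; round, so its yaw does not matter. Can be gripped across the cylinder from above.
- brass_large: yellow brass check weight, a bystander, to be left alone, loose, standing upright on the table: a solid upright cylinder 38 mm in diameter and 40 mm high, with a neck and a round knob 24 mm in diameter on top, 60 mm high in all, about 350 g. Origin at the centre of its underside, z axis up; round, so its yaw does not matter. Can be gripped across the cylinder from above.
- brass_small: yellow brass check weight, a bystander, to be left alone, loose, standing upright on the table: a solid upright cylinder 26 mm in diameter and 32 mm high, with a neck and a round knob 16 mm in diameter on top, 48 mm high in all, about 130 g. Origin at the centre of its underside, z axis up; round, so its yaw does not matter. Can be gripped across the cylinder from above.
- stand_large: round wooden stand, the widest of three, fixed to the table: 82 mm across, 12 mm high, with a flat round pocket lined with blue felt, 62 mm in diameter and open at the top; the pocket's floor is 5 mm above the table, so its rim stands 7 mm above its floor. Origin at the centre of the underside, on the table top; z axis up. Holds the steel_large weight with 8 mm of play all round.
- stand_medium: round wooden stand, the middle of three, fixed to the table: 68 mm across, 12 mm high, with a flat round pocket lined with blue felt, 48 mm in diameter and open at the top; the pocket's floor is 5 mm above the table, so its rim stands 7 mm above its floor. Origin at the centre of the underside, on the table top; z axis up. Holds the steel_medium weight with 8 mm of play all round.
- stand_small: round wooden stand, the narrowest of three, fixed to the table: 58 mm across, 12 mm high, with a flat round pocket lined with blue felt, 38 mm in diameter and open at the top; the pocket's floor is 5 mm above the table, so its rim stands 7 mm above its floor. Origin at the centre of the underside, on the table top; z axis up. Holds the steel_small weight with 8 mm of play all round.

How it is judged:
By the outcome, as a careful person would: the job done as asked, in the order asked, and still so for the second after the job is handed in, with the robot touching nothing.
It also fails if it takes over 72 s, if anything falls off the work surface, if the arm or the gripper's body presses on something with over 40 N, if the wrist force passes 120 N, or if a joint passes its speed limit or range.

## Working session

There is one attempt and no reset: what is moved stays moved. The work goes in short steps, Python scripts to look and compute and a tool call to move; the robot and the scene stay as the last step left them, time stands still between calls to the robot, and variables do not carry over. Pictures are saved under pics/ and viewed, and the job is handed in when it is done.

Besides the shell and the picture viewer there is one more tool, called after "Emit:" as name(argument=value, ...), one argument or row to a line, values as JSON. servo_tool: Moves the arm, as the interface text tells. Its arguments: {"type":"object","properties":{"rows":{"type":"array","items":{"type":"array","items":{"type":"number"}}},"claw":{"type":"number"},"squeeze":{"type":"number"}},"required":["rows"]}

```bash
ls; mkdir -p pics
cat > h.py <<'E'
from plant import *
import numpy as np, cv2
def shot(n,f):
    P=camera_params(n); pic,d=snapshot(n); cv2.imwrite(f'pics/{f}.png',pic); return pic,d,P
def w(P,at): return np.array(P["R"]).T@(np.array(at)-np.array(P["t"]))
def find(n,P,labels):
    for l in labels:
        for b in boxes_of(n,l)[:3]: print(l,round(b['p'],2),np.round(w(P,b['at']),4))
E
python3 - <<'E'
from h import *
print(sense())
for n in("scene","top"):
    pic,d,P=shot(n,n+'1'); print(n,P)
    np.savez(f'{n}1.npz',pic=pic,d=d)
L=["steel_large","steel_medium","steel_small","brass_large","brass_small","stand_large","stand_medium","stand_small"]
P=camera_params("top"); find("top",P,L)
print(sense()['time_s'])
E
```

```text
pics
{'time_s': 0.0, 'joint_pos': array([-7.32124061e+01,  6.67276212e+00,  8.26360799e+01, -1.66929359e-04,
        9.07540748e+01, -2.16554696e+00]), 'dq': array([-0.08600812, -0.00999406,  0.00224459,  0.01179759, -0.00179114,
        0.06123536]), 'tau': array([-2.96011222e-04, -7.31982923e+01, -6.32492208e+01, -5.69757890e-05,
        6.26315756e-03,  1.10684360e-05]), 'tool_pos': array([ 0.21918047, -0.63824314,  0.24157457]), 'eef_rot': array([-92.01354261,  89.93708295, 106.93959616]), 'wrist_force': array([-0.71344711, -0.0785695 ,  0.38515422]), 'wrist_torque': array([ 0.00068534, -0.0356906 , -0.05027393]), 'width': 1.0015797619206812}
scene {'camera_matrix': array([[520.67301502,   0.        , 281.16739244],
       [  0.        , 520.67301502, 206.02672798],
       [  0.        ,   0.        ,   1.        ]]), 'dist_coeffs': array([0.05416076, 0.        , 0.        , 0.        , 0.        ]), 'R': array([[ 0.73242175, -0.68064078, -0.01692672],
       [-0.31622121, -0.31805099, -0.89378281],
       [ 0.60296147,  0.65997856, -0.44818052]]), 't': array([-0.47617415,  0.144
[... 264 characters left out ...]
       ,  0.        ]), 'R': array([[-0.02543607, -0.99960664,  0.01181429],
       [-0.99656083,  0.0244227 , -0.07918365],
       [ 0.07886397, -0.01378778, -0.99679003]]), 't': array([-0.11877478,  0.52618432,  0.8353518 ])}
steel_large 0.86 [ 0.5948 -0.0343  0.0435]
steel_medium 0.73 [ 0.5938 -0.1896  0.0358]
steel_medium 0.49 [ 0.5954 -0.3506  0.0085]
steel_small 0.67 [ 0.4434 -0.2169  0.0349]
brass_large 0.64 [0.4551 0.1051 0.0412]
brass_large 0.5 [ 0.5937 -0.3524  0.0089]
brass_large 0.25 [ 0.5964 -0.0332  0.0467]
brass_small 0.71 [ 0.4604 -0.0464  0.0288]
stand_large 0.63 [ 0.5959 -0.3515  0.0081]
stand_medium 0.67 [0.5967 0.1138 0.0081]
stand_small 0.71 [ 0.439  -0.3629  0.006 ]
0.5
```

View pics/top1.png

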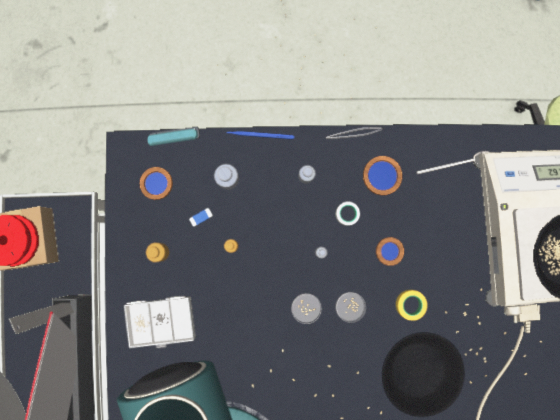

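View pics/scene1.png

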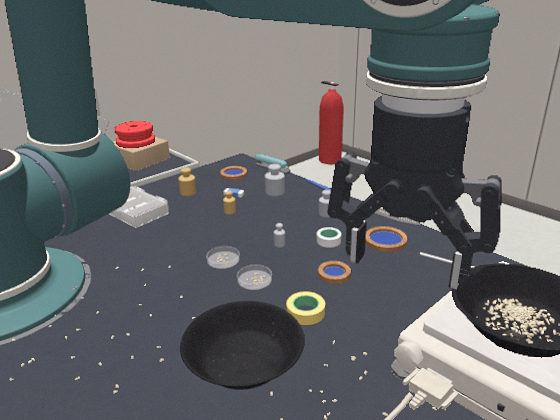

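The top view shows the stands at pixels (155,183) medium, (383,175) large and (390,251) small. The steel weights are at (226,176) large, (307,173) medium and (321,252) small. Brass is at (156,252) and (231,246). Two other round things, a white ring at (348,213) and a yellow ring at (412,305), are distractors. Next I refine these positions with depth and colour.

```bash
cat > meas.py <<'E'
import numpy as np, cv2
def cloud(d,P):
    v,u=np.mgrid[0:d.shape[0],0:d.shape[1]]
    p=cv2.undistortPoints(np.stack([u,v],-1).reshape(-1,1,2).astype(np.float64),P['camera_matrix'],P['dist_coeffs']).reshape(d.shape+(2,))
    c=np.concatenate([p*d[...,None],d[...,None]],-1)
    return (c-P['t'])@P['R'], p
def ray(p,P,z):
    # p normalised -> world at height z
    o=-P['R'].T@P['t']; r=np.append(p,1)@P['R']; return o+r*(z-o[2])/r[2]
def pix(P,X):
    return cv2.projectPoints(np.array(X,float).reshape(-1,3),cv2.Rodrigues(P['R'])[0],P['t'],P['camera_matrix'],P['dist_coeffs'])[0].reshape(-1,2)
E
python3 - <<'E'
from h import *; from meas import *
P=camera_params("top"); z=np.load('top1.npz'); d=z['d'];pic=z['pic']
W,p=cloud(d,P)
hsv=cv2.cvtColor(pic,cv2.COLOR_BGR2HSV)
blue=(hsv[...,0]>105)&(hsv[...,0]<130)&(hsv[...,1]>140)&(hsv[...,2]>100)
for n,c,D in(("SL",(383,175),62),("SM",(155,183),48),("SS",(390,251),38)):
    m=np.zeros(blue.shape,np.uint8); m[c[1]-28:c[1]+28,c[0]-28:c[0]+28]=1
    m=(m*blue).astype(np.uint8)
    cs=max(cv2.findContours(m,0,1)[0],key=cv2.contourArea)
    e=cv2.fitEllipse(cs); q=cv2.undistortPoints(np.array([[e[0]]]),P['camera_matrix'],P['dist_coeffs']).ravel()
    print(n,e[0],np.round(ray(q,P,.005),4),"diam mm",(np.array(e[1])+1)*.85/426*1000, 'z med',np.median(W[m>0][:,2]), np.round(np.median(W[m>0],0),4))
for n,c,D,h,H in(("L",(226,176),46,44,66),("M",(307,173),32,36,54),("S",(321,252),22,30,45),("BL",(156,252),38,40,60),("BS",(231,246),26,32,48)):
    m=np.zeros(blue.shape,bool); m[c[1]-24:c[1]+24,c[0]-24:c[0]+24]=1
    m&=(W[...,2]>h/1000-.008)&(d>0)
    x=W[m]; 
    (cx,cy),r=cv2.minEnclosingCircle(x[:,:2].astype(np.float32))
    k=x[x[:,2]>H/1000-.01]
    print(n,m.sum(),np.round(x.mean(0),4),"enc",round(cx,4),round(cy,4),"D",round(2*r*1000,1),"of",D,"ztop",np.percentile(x[:,2],98),"knob",np.round(k.mean(0),4) if len(k) else None, len(k), (x[:,:2].max(0)+x[:,:2].min(0))/2)
t=W[(d>0)&(abs(W[...,0]-.52)<.03)&(abs(W[...,1]+.27)<.03)]; print('table z',np.median(t[:,2]))
# tall things around workspace
g=(W[...,2]>.06)&(d>0)
for x0 in np.arange(.3,.75,.05):
    print(round(x0,2),' '.join('%3d'%(1000*np.max(W[...,2][(d>0)&(abs(W[...,0]-x0)<.025)&(abs(W[...,1]-y0)<.025)],initial=0)) for y0 in np.arange(.25,-.66,-.05)))
E
```

```text
SL (382.1158142089844, 175.2593231201172) [ 0.5984 -0.3535  0.005 ] diam mm [52.69206634 55.35433169] z med 0.005083808018866606 [ 0.5986 -0.3533  0.0051]
SM (155.74293518066406, 182.98519897460938) [0.5934 0.1173 0.005 ] diam mm [37.99555962 39.89745283] z med 0.005425836028920271 [0.5934 0.117  0.0054]
SS (389.57769775390625, 251.04627990722656) [ 0.4406 -0.362   0.005 ] diam mm [31.11833351 32.5255544 ] z med 0.005159031479874545 [ 0.4407 -0.3618  0.0052]
L 403 [ 0.5968 -0.0331  0.0524] enc 0.599 -0.0314 D 46.1 of 46 ztop 0.06769982962737181 knob [ 0.5982 -0.0323  0.065 ] 165 [ 0.59895418 -0.03207874]
M 197 [ 0.5994 -0.1922  0.0427] enc 0.601 -0.1929 D 31.5 of 32 ztop 0.05604819305572279 knob [ 0.6011 -0.1929  0.053 ] 82 [ 0.60044859 -0.19298482]
S 95 [ 0.4424 -0.2163  0.0351] enc 0.4423 -0.2173 D 21.7 of 22 ztop 0.04612943241219386 knob [ 0.4424 -0.2172  0.0443] 36 [ 0.44308901 -0.21751327]
BL 291 [0.4517 0.1069 0.0476] enc 0.4516 0.1102 D 38.5 of 38 ztop 0.06232462719583382 knob [0.4519 0.1091 0.0593] 119 [0.45195342 0.11040143]
BS 136 [ 0.4598 -0.0382  0.0375] enc 0.4601 -0.037
[... 154 characters left out ...]
   4   3   4  14  16  14  12  21  39  37   4   6  71  46
0.35 183  29  32  32  32   4   4   3  15  13  14  13  21  22  20   5  67 130 131
0.4   6   5   4   4   4   4   4   3   4   5   4   3  14  12   4   3  68 131 117
0.45   5   5  41  63   4   5  51   4   4  47  31   4  14  14   4   3  69 131 128
0.5   5   3   4   4  14  15   3   4   3   5  21  21   3   5   5   3  72 130 131
0.55   6   4  15  15  12  13   4   5   5   3  22  20  15  14   4   3  71  73  69
0.6   5   4  15  15   3  68  68   4   3  56   5  16  15  15   9  12  55  59  59
0.65   2   4  29  33   4   4   4   4   4   4   4  10  15  12   4   4  40  41  44
0.7   3   4  29  36  36   4  10  13  13   4  12  12   9   4   4   6   4   4   3
```

Run:
```python
from h import *
from scipy.spatial.transform import Rotation as Ro
s=sense(); R=Ro.from_euler('xyz',s['eef_rot'],degrees=True).as_matrix(); print(R.round(4), s['joint_pos'])
pic,d,P=shot("wrist","wrist1"); print(P)
```

```text
[[-0.000e+00  3.247e-01 -9.458e-01]
 [ 1.000e-04 -9.458e-01 -3.247e-01]
 [-1.000e+00 -1.000e-04  0.000e+00]] [-7.32132615e+01  6.64946193e+00  8.25984707e+01 -6.01882524e-04
  9.07566767e+01 -2.16305533e+00]
{'camera_matrix': array([[346.48110978,   0.        , 278.28442094],
       [  0.        , 346.48110978, 209.18896169],
       [  0.        ,   0.        ,   1.        ]]), 'dist_coeffs': array([-0.07728755,  0.        ,  0.        ,  0.        ,  0.        ]), 'R': array([[ 0.3246719 , -0.94582552, -0.00149887],
       [-0.89936452, -0.30921312,  0.30908042],
       [-0.29279961, -0.09900169, -0.95103473]]), 't': array([-0.67412311, -0.04053498,  0.38111683])}
```

View pics/wrist1.png

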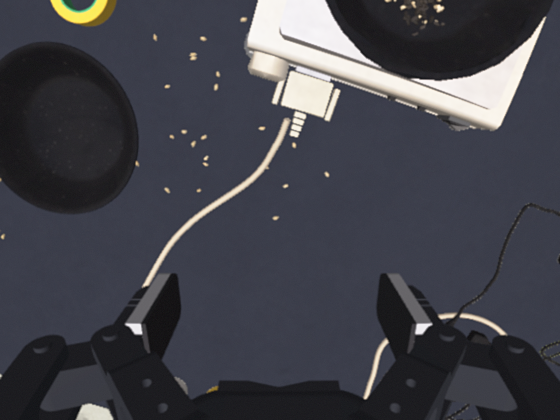

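The wrist view shows the jaws open with the scale below them. I'm aligning the jaws with the y axis and moving over steel_large.

Emit:
servo_tool(
  rows=[
    [0.0237,0.0379,0,0,0,-0.947],
    [0.0237,0.0379,0,0,0,-0.947],
    [0.0237,0.0379,0,0,0,-0.947],
    [0.0237,0.0379,0,0,0,-0.947],
    [0.0237,0.0379,0,0,0,-0.947],
  ],
  claw=1,
  squeeze=50,
)

```text
time_s: 1.05
tool_pos: [0.3383, -0.4473, 0.2424]
eef_rot: [136.9, 90.0, -43.3]
wrist_force: [0.7, 0.2, 0.5]
width: 1.0
```

Emit:
servo_tool(
  rows=[
    [0.0237,0.0379,0,0,0,0],
    [0.0237,0.0379,0,0,0,0],
    [0.0237,0.0379,0,0,0,0],
    [0.0237,0.0379,0,0,0,0],
    [0.0237,0.0379,0,0,0,0],
  ],
)

```text
time_s: 1.55
tool_pos: [0.4569, -0.2577, 0.2426]
eef_rot: [147.5, 90.0, -32.5]
wrist_force: [1.0, -1.2, -0.4]
width: 1.003
```

Emit:
servo_tool(
  rows=[
    [0.0237,0.0379,0,0,0,0],
    [0.0237,0.0379,0,0,0,0],
    [0.0237,0.0379,0,0,0,0],
    [0.0237,0.0379,0,0,0,0],
    [0,0,0,0,0,0],
  ],
)

```text
time_s: 2.05
tool_pos: [0.5527, -0.104, 0.2421]
eef_rot: [-96.5, 89.9, 83.7]
wrist_force: [-0.4, -0.5, 0.4]
width: 1.005
```

```bash
cat > wm.py <<'E'
from h import *; from meas import *
def wrist(f, items, show=True):
    """items: list (name,x,y,D,h,H) weights guess: measure centre from depth"""
    s=sense(); pic,d,P=shot("wrist",f); W,p=cloud(d,P)
    print('t',s['time_s'],'tcp',s['tool_pos'].round(4))
    for n,x,y,D,h,H in items:
        m=(d>0)&(np.hypot(W[...,0]-x,W[...,1]-y)<D/2000+.012)&(W[...,2]>h/1000-.006)
        q=W[m]
        if len(q)<20: print(n,'few',len(q)); continue
        (cx,cy),r=cv2.minEnclosingCircle(q[:,:2].astype(np.float32)); k=q[q[:,2]>H/1000-.008]
        print(n,len(q),'enc',round(cx,4),round(cy,4),'D',round(2000*r,1),'of',D,'top',round(np.percentile(q[:,2],98),4),'knob',np.round(k.mean(0),4) if len(k) else '')
    return pic,d,P,W
def blues(pic,P,stands):
    hsv=cv2.cvtColor(pic,cv2.COLOR_BGR2HSV)
    b=((hsv[...,0]>105)&(hsv[...,0]<130)&(hsv[...,1]>120)&(hsv[...,2]>60)).astype(np.uint8)
    for n,x,y,D in stands:
        c=pix(P,[x,y,.005])[0]; r=abs(pix(P,[x,y+D/2000,.005])[0]-c).max()*1.4
        m=np.zeros_like(b); cv2.circle(m,tuple(int(v) for v in c),int(r),1,-1); m*=b
        cs=cv2.findContours(m,0,1)[0]
        if not cs: print(n,'none'); continue
        cs=max(cs,key=cv2.contourArea); 
        q=cv2.undistortPoints(cs.astype(float),P['camera_matrix'],P['dist_coeffs']).reshape(-1,2)
        g=np.array([ray(v,P,.005)[:2] for v in q])
        (cx,cy),rr=cv2.minEnclosingCircle(g.astype(np.float32)); e=cv2.fitEllipse((g*1000).astype(np.float32))
        print(n,'enc',round(cx,4),round(cy,4),'D',round(2000*rr,1),'of',D,'ell',np.round(e[0],1),np.round(e[1],1))
WL=("L",.5985,-.032,46,44,66); WM=("M",.6008,-.193,32,36,54); WS=("S",.4425,-.2173,22,30,45)
SL=("SL",.598,-.3535,62); SM=("SM",.5934,.117,48); SS=("SS",.4405,-.362,38)
E
python3 - <<'E'
from wm import *
pic,d,P,W=wrist('wrist2',[WL,WM,WS]); blues(pic,P,[SL,SM,SS])
z=np.load('top1.npz'); print('top'); blues(z['pic'],camera_params('top'),[SL,SM,SS])
z=np.load('scene1.npz'); print('scene'); blues(z['pic'],camera_params('scene'),[SL,SM,SS])
E
```

```text
t 2.05 tcp [ 0.5527 -0.104   0.2421]
L 3300 enc 0.5924 -0.032 D 58.5 of 46 top 0.3154 knob [ 0.5768 -0.034   0.2197]
M 844 enc 0.6012 -0.1916 D 31.9 of 32 top 0.055 knob [ 0.6015 -0.1913  0.0532]
S 235 enc 0.4429 -0.216 D 22.4 of 22 top 0.0442 knob [ 0.4442 -0.2113  0.0416]
SL enc 0.5976 -0.3518 D 59.8 of 62 ell [ 597.4 -352.5] [56.4 58.7]
SM enc 0.5923 0.1196 D 45.9 of 48 ell [592.1 119.9] [42.7 45. ]
SS enc 0.4394 -0.3607 D 35.6 of 38 ell [ 439.1 -361.2] [30.5 34.3]
top
SL enc 0.5984 -0.3533 D 59.0 of 62 ell [ 598.6 -353.5] [55.8 56.7]
SM enc 0.5931 0.1173 D 43.9 of 48 ell [593.2 117.5] [41.7 42.5]
SS enc 0.4408 -0.3618 D 34.1 of 38 ell [ 440.9 -361.7] [31.7 32.7]
scene
SL enc 0.5999 -0.3514 D 57.7 of 62 ell [ 600.6 -351.5] [42.7 55.5]
SM enc 0.5957 0.1175 D 36.0 of 48 ell [597.4 120.3] [21. 34.]
SS enc 0.4418 -0.3604 D 32.1 of 38 ell [ 442.8 -359.9] [20.3 32.9]
```

View pics/wrist2.png

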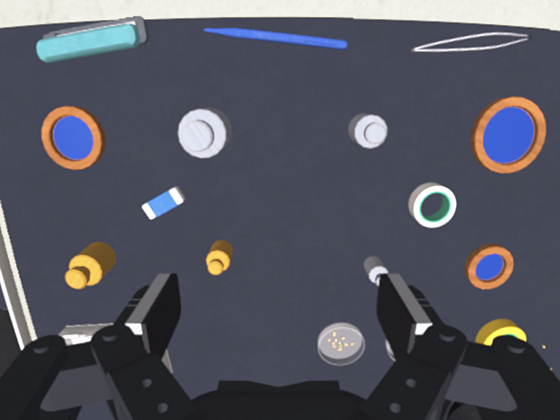

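The wrist view agrees with the top camera to about 2 mm: large stand at (510,135), medium at (72,137), small at (490,267), and the steel weights at (203,133), (369,130) and (376,270). I'm moving to steel_large.

Emit:
servo_tool(
  rows=[
    [0.0229,0.036,-0.02,0,0,0],
    [0.0229,0.036,-0.02,0,0,0],
    [0,0,-0.04,0,0,0],
    [0,0,-0.04,0,0,0],
    [0,0,-0.01,0,0,0],
  ],
)

```text
time_s: 2.6
tool_pos: [0.5948, -0.0364, 0.1079]
eef_rot: [-4.1, 89.7, 175.9]
wrist_force: [-0.6, 0.3, -0.5]
width: 1.0
```

Emit:
servo_tool(
  rows=[
    [0,0,0,0,0,0],
    [0,0,0,0,0,0],
  ],
)

```text
time_s: 2.8
tool_pos: [0.5975, -0.0366, 0.1146]
eef_rot: [171.6, 89.9, -8.4]
wrist_force: [0.5, 0.1, -0.1]
width: 0.997
```

Run:
```python
from wm import *
pic,d,P,W=wrist('wrist3',[WL])
```

```text
t 2.8 tcp [ 0.5975 -0.0366  0.1146]
L 14897 enc 0.6067 -0.0306 D 67.8 of 46 top 0.1944 knob [ 0.6092 -0.0301  0.1677]
```

View pics/wrist3.png

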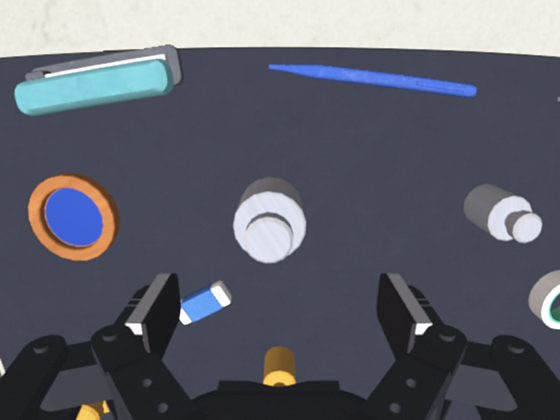

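```bash
sed -i 's/&(W\[...,2\]>h\/1000-.006)/\&(W[...,2]>h\/1000-.006)\&(W[...,2]<H\/1000+.006)/' wm.py
python3 - <<'E'
from wm import *
pic,d,P,W=wrist('wrist4',[WL]); blues(pic,P,[SM])
E
```

```text
t 2.85 tcp [ 0.5977 -0.0364  0.1149]
L 3996 enc 0.5989 -0.0306 D 46.5 of 46 top 0.0671 knob [ 0.6005 -0.0306  0.0656]
SM enc 0.5918 0.1192 D 46.2 of 48 ell [591.7 119.8] [43.  45.4]
```

Emit:
servo_tool(
  rows=[
    [0.001,0.0055,-0.01,0,0,0],
    [0,0,-0.025,0,0,0],
    [0,0,-0.025,0,0,0],
    [0,0,-0.02,0,0,0],
    [0,0,-0.012,0,0,0],
  ],
)

```text
time_s: 3.4
tool_pos: [0.5974, -0.03, 0.0187]
eef_rot: [-8.2, 89.9, 171.9]
wrist_force: [0.5, -0.4, 0.3]
width: 1.001
```

Emit:
servo_tool(
  rows=[
    [0,0,0,0,0,0],
    [0,0,0,0,0,0],
  ],
)

```text
time_s: 3.6
tool_pos: [0.5983, -0.0302, 0.0211]
eef_rot: [176.7, 90.0, -3.2]
wrist_force: [-0.1, 0.6, 0.5]
width: 1.001
```

Emit:
servo_tool(
  rows=[
    [0,0,0,0,0,0],
    [0,0,0,0,0,0],
    [0,0,0,0,0,0],
    [0,0,0,0,0,0],
    [0,0,0,0,0,0],
  ],
  claw=-1,
  squeeze=60,
)

```text
time_s: 4.1
tool_pos: [0.5982, -0.0305, 0.0214]
eef_rot: [161.1, 89.9, -18.9]
wrist_force: [-3.1, -1.4, 7.1]
width: 0.522
```

Emit:
servo_tool(
  rows=[
    [0,0,0,0,0,0],
    [0,0,0,0,0,0],
    [0,0,0,0,0,0],
    [0,0,0,0,0,0],
  ],
)

```text
time_s: 4.5
tool_pos: [0.5982, -0.0305, 0.0214]
eef_rot: [160.6, 89.9, -19.4]
wrist_force: [-3.0, -0.7, 8.2]
width: 0.519
```

Emit:
servo_tool(
  rows=[
    [0,0,0.005,0,0,0],
    [0,0,0.015,0,0,0],
    [0,0,0.03,0,0,0],
    [0,0,0.03,0,0,0],
    [0,0,0.02,0,0,0],
  ],
)

```text
time_s: 5.0
tool_pos: [0.5982, -0.0303, 0.1236]
eef_rot: [176.3, 89.9, -3.6]
wrist_force: [1.1, 0.5, -4.2]
width: 0.519
```

Emit:
servo_tool(
  rows=[
    [0,0,0,0,0,0],
    [0,0,0,0,0,0],
  ],
)

```text
time_s: 5.2
tool_pos: [0.5977, -0.0303, 0.1202]
eef_rot: [-168.0, 90.0, 12.0]
wrist_force: [-0.1, 0.0, -5.5]
width: 0.522
```

Run:
```python
from wm import *
print(sense()['tool_pos'])
pic,d,P,W=wrist('wrist5',[]); shot('scene','scene5')
```

```text
[ 0.5976553  -0.03027245  0.1201646 ]
t 5.2 tcp [ 0.5977 -0.0303  0.1202]
```

View pics/wrist5.png

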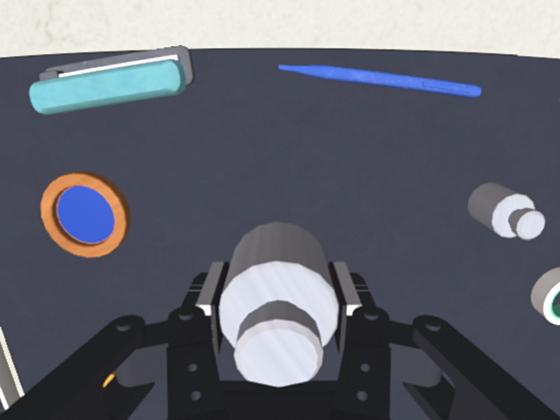

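View pics/scene5.png

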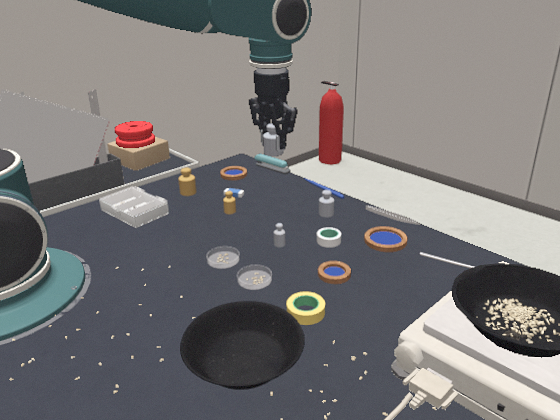

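steel_large is held upright at pixel (278,310) in the wrist view, and the wrist force shows about 5.5 N of weight. I'm carrying it to the wide stand.

Emit:
servo_tool(
  rows=[
    [0,-0.02,0,0,0,0],
    [0,-0.035,0,0,0,0],
    [0,-0.04,0,0,0,0],
    [0,-0.04,0,0,0,0],
    [0,-0.04,0,0,0,0],
  ],
)

```text
time_s: 5.8
tool_pos: [0.5971, -0.2066, 0.1187]
eef_rot: [-22.4, 89.9, 157.6]
wrist_force: [0.4, -0.7, -4.7]
width: 0.522
```

Emit:
servo_tool(
  rows=[
    [0,-0.04,0,0,0,0],
    [0,-0.04,0,0,0,0],
    [0,-0.035,0,0,0,0],
    [0,-0.022,0,0,0,0],
    [0,-0.01,0,0,0,0],
  ],
)

```text
time_s: 6.3
tool_pos: [0.5973, -0.3538, 0.1188]
eef_rot: [-30.4, 89.9, 149.5]
wrist_force: [-0.2, 0.4, -4.8]
width: 0.52
```

Emit:
servo_tool(
  rows=[
    [0,0,0,0,0,0],
    [0,0,0,0,0,0],
  ],
)

```text
time_s: 6.5
tool_pos: [0.5979, -0.3512, 0.1198]
eef_rot: [-54.5, 89.9, 125.5]
wrist_force: [-0.1, -0.3, -4.4]
width: 0.52
```

```bash
cat >> wm.py <<'E'
def held(d,P,W,tcp,D,h,H,dz):
    """dz: lift of weight above the table"""
    zt=h/1000+dz; zk=H/1000+dz
    for nm,lo,hi in(("cyltop",zt-.005,zt+.005),("knob",zk-.005,zk+.006)):
        m=(d>0)&(np.hypot(W[...,0]-tcp[0],W[...,1]-tcp[1])<D/2000+.012)&(W[...,2]>lo)&(W[...,2]<hi)
        q=W[m]; 
        if len(q)<10: print(nm,'few'); continue
        (cx,cy),r=cv2.minEnclosingCircle(q[:,:2].astype(np.float32)); print(nm,len(q),'enc',round(cx,4),round(cy,4),'D',round(2000*r,1),'zmed',round(np.median(q[:,2]),4))
E
python3 - <<'E'
from wm import *
s=sense(); pic,d,P,W=wrist('wrist6',[WM,WS]); blues(pic,P,[SL,SS]); held(d,P,W,s['tool_pos'],46,44,66,.0988)
E
```

```text
t 6.5 tcp [ 0.5979 -0.3512  0.1198]
M 1955 enc 0.6012 -0.1929 D 33.2 of 32 top 0.0551 knob [ 0.6024 -0.1951  0.0528]
S few 0
SL enc 0.5976 -0.3516 D 60.2 of 62 ell [ 602.6 -351.8] [47.7 62.9]
SS none
cyltop 7015 enc 0.6042 -0.3512 D 68.9 zmed 0.1428
knob 6656 enc 0.6065 -0.3519 D 67.7 zmed 0.1642
```

View pics/wrist6.png

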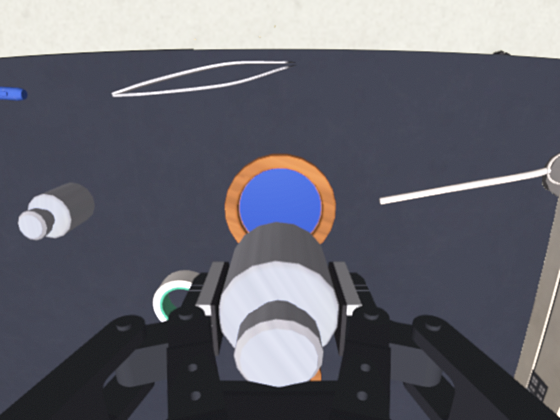

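The stand is centred beneath the held weight: the wrist camera puts it at (.598,-.352). I'm lowering.

Emit:
servo_tool(
  rows=[
    [0,-0.001,-0.02,0,0,0],
    [0,0,-0.025,0,0,0],
    [0,0,-0.02,0,0,0],
    [0,0,-0.015,0,0,0],
    [0,0,-0.006,0,0,0],
  ],
)

```text
time_s: 7.05
tool_pos: [0.5975, -0.3521, 0.0328]
eef_rot: [-36.4, 89.9, 143.7]
wrist_force: [0.1, 0.1, -4.7]
width: 0.518
```

Emit:
servo_tool(
  rows=[
    [0,0,0,0,0,0],
    [0,0,0,0,0,0],
    [0,0,0,0,0,0],
  ],
)

```text
time_s: 7.35
tool_pos: [0.5983, -0.3536, 0.0356]
eef_rot: [148.1, 89.9, -31.9]
wrist_force: [-0.2, 0.0, -4.6]
width: 0.519
```

Emit:
servo_tool(
  rows=[
    [0,0,-0.004,0,0,0],
    [0,0,-0.002,0,0,0],
    [0,0,-0.001,0,0,0],
    [0,0,-0.001,0,0,0],
    [0,0,0,0,0,0],
  ],
)

```text
time_s: 7.85
tool_pos: [0.5978, -0.3533, 0.0265]
eef_rot: [38.9, 90.0, -141.1]
wrist_force: [-1.3, 0.9, -1.6]
width: 0.516
```

Emit:
servo_tool(
  rows=[
    [0,0,-0.0005,0,0,0],
    [0,0,-0.0005,0,0,0],
    [0,0,0,0,0,0],
  ],
)

```text
time_s: 8.15
tool_pos: [0.5979, -0.3534, 0.0265]
eef_rot: [138.5, 90.0, -41.5]
wrist_force: [-7.6, 3.7, 8.0]
width: 0.52
```

Emit:
servo_tool(
  rows=[
    [0,0,0,0,0,0],
    [0,0,0,0,0,0],
    [0,0,0,0,0,0],
    [0,0,0,0,0,0],
  ],
  claw=0.8,
)

```text
time_s: 8.55
tool_pos: [0.5979, -0.3534, 0.0253]
eef_rot: [148.8, 90.0, -31.2]
wrist_force: [0.2, -0.1, 0.4]
width: 0.899
```

Emit:
servo_tool(
  rows=[
    [0,0,0.02,0,0,0],
    [0,0,0.03,0,0,0],
    [0,0,0.04,0,0,0],
    [0,0,0.02,0,0,0],
    [0,0,0,0,0,0],
  ],
)

```text
time_s: 9.05
tool_pos: [0.599, -0.354, 0.1394]
eef_rot: [147.7, 89.7, -32.3]
wrist_force: [-0.2, -0.1, -0.8]
width: 0.898
```

Run:
```python
from wm import *
s=sense(); pic,d,P,W=wrist('wrist7',[("Lplaced",.598,-.3535,46,49,71),WM]); blues(pic,P,[SL,SS])
```

```text
t 9.05 tcp [ 0.599  -0.354   0.1394]
Lplaced 3367 enc 0.5987 -0.353 D 46.2 of 46 top 0.0722 knob [ 0.6001 -0.353   0.0706]
M 1672 enc 0.6015 -0.1923 D 33.4 of 32 top 0.055 knob [ 0.6023 -0.1948  0.0528]
SL enc 0.5975 -0.3515 D 60.3 of 62 ell [ 595.9 -351.9] [56.2 58.8]
SS enc 0.4395 -0.3598 D 36.0 of 38 ell [ 438.3 -359.9] [31.  35.1]
```

View pics/wrist7.png

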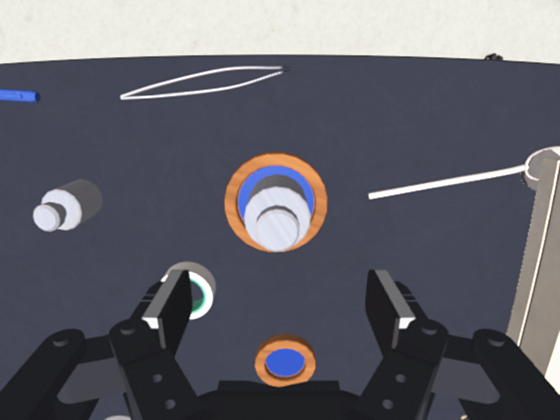

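steel_large stands in the wide pocket at (277,215), with its knob at 71 mm as it should be. Next is steel_medium.

Emit:
servo_tool(
  rows=[
    [0.002,0.03,0,0,0,0],
    [0,0.04,0,0,0,0],
    [0,0.04,0,0,0,0],
    [0,0.035,0,0,0,0],
    [0,0.016,0,0,0,0],
  ],
)

```text
time_s: 9.6
tool_pos: [0.5993, -0.1897, 0.1339]
eef_rot: [-30.7, 89.9, 149.4]
wrist_force: [1.1, -0.2, -0.4]
width: 0.902
```

Emit:
servo_tool(
  rows=[
    [0,0,-0.02,0,0,0],
    [0,0,-0.02,0,0,0],
    [0,0,0,0,0,0],
    [0,0,0,0,0,0],
  ],
)

```text
time_s: 10.0
tool_pos: [0.5996, -0.1926, 0.0949]
eef_rot: [-17.4, 89.9, 162.6]
wrist_force: [-0.6, -0.2, 0.7]
width: 0.901
```

Run:
```python
from wm import *
from scipy.spatial.transform import Rotation as Ro
s=sense(); pic,d,P,W=wrist('wrist8',[WM]);print(Ro.from_euler('xyz',s['eef_rot'],degrees=True).as_matrix().round(4))
```

```text
t 10.0 tcp [ 0.5996 -0.1926  0.0949]
M 2232 enc 0.601 -0.1923 D 32.3 of 32 top 0.055 knob [ 0.6026 -0.1924  0.0532]
[[-1.3e-03 -1.0e-04 -1.0e+00]
 [ 4.0e-04 -1.0e+00  1.0e-04]
 [-1.0e+00 -4.0e-04  1.3e-03]]
```

Emit:
servo_tool(
  rows=[
    [0.0015,0,-0.02,0,0,0],
    [0,0,-0.025,0,0,0],
    [0,0,-0.018,0,0,0],
    [0,0,-0.01,0,0,0],
    [0,0,0,0,0,0],
  ],
)

```text
time_s: 10.55
tool_pos: [0.6009, -0.1923, 0.0213]
eef_rot: [-19.1, 89.9, 160.9]
wrist_force: [-0.9, 0.1, 0.0]
width: 0.899
```

Emit:
servo_tool(
  rows=[
    [0,0,0,0,0,0],
    [0,0,0,0,0,0],
  ],
)

```text
time_s: 10.75
tool_pos: [0.6019, -0.1926, 0.0236]
eef_rot: [159.8, 89.9, -20.2]
wrist_force: [0.7, -0.0, 0.4]
width: 0.9
```

Emit:
servo_tool(
  rows=[
    [0,0,0,0,0,0],
    [0,0,0,0,0,0],
    [0,0,0,0,0,0],
    [0,0,0,0,0,0],
    [0,0,0,0,0,0],
  ],
  claw=-1,
  squeeze=40,
)

```text
time_s: 11.25
tool_pos: [0.6015, -0.1924, 0.0228]
eef_rot: [154.6, 90.0, -25.4]
wrist_force: [-2.1, -0.0, 5.8]
width: 0.357
```

Emit:
servo_tool(
  rows=[
    [0,0,0,0,0,0],
    [0,0,0,0,0,0],
    [0,0,0,0,0,0],
    [0,0,0,0,0,0],
  ],
)

```text
time_s: 11.65
tool_pos: [0.6015, -0.1924, 0.0228]
eef_rot: [155.4, 90.0, -24.6]
wrist_force: [-2.0, 0.2, 5.4]
width: 0.358
```

Emit:
servo_tool(
  rows=[
    [0,0,0.005,0,0,0],
    [0,0,0.015,0,0,0],
    [0,0,0.03,0,0,0],
    [0,0,0.03,0,0,0],
    [0,0,0.01,0,0,0],
  ],
)

```text
time_s: 12.15
tool_pos: [0.6024, -0.1927, 0.1166]
eef_rot: [160.2, 89.7, -19.8]
wrist_force: [0.4, 0.5, -2.1]
width: 0.358
```

Emit:
servo_tool(
  rows=[
    [-0.001,0.02,0,0,0,0],
    [-0.001,0.035,0,0,0,0],
    [-0.001,0.04,0,0,0,0],
    [-0.001,0.04,0,0,0,0],
    [-0.001,0.04,0,0,0,0],
  ],
)

```text
time_s: 12.65
tool_pos: [0.5954, -0.0152, 0.1112]
eef_rot: [-12.2, 89.9, 167.8]
wrist_force: [0.8, 0.2, -2.2]
width: 0.358
```

Emit:
servo_tool(
  rows=[
    [-0.001,0.04,0,0,0,0],
    [-0.001,0.04,0,0,0,0],
    [-0.001,0.03,0,0,0,0],
    [-0.001,0.018,0,0,0,0],
    [0,0.007,0,0,0,0],
  ],
)

```text
time_s: 13.15
tool_pos: [0.5916, 0.1193, 0.1115]
eef_rot: [1.8, 89.9, -178.1]
wrist_force: [-0.1, -0.1, -1.9]
width: 0.36
```

Emit:
servo_tool(
  rows=[
    [0,0,0,0,0,0],
    [0,0,0,0,0,0],
  ],
)

```text
time_s: 13.35
tool_pos: [0.5923, 0.1168, 0.112]
eef_rot: [40.1, 90.0, -139.9]
wrist_force: [0.6, 0.1, -3.0]
width: 0.357
```

Run:
```python
from wm import *
s=sense(); pic,d,P,W=wrist('wrist9',[("BL",.4517,.110,38,40,60),("BS",.46,-.0375,26,32,48)]); blues(pic,P,[SM])
p,d,P=shot('top','top9'); blues(p,P,[SM])
```

```text
t 13.35 tcp [0.5923 0.1168 0.112 ]
BL 291 enc 0.4628 0.1126 D 29.0 of 38 top 0.0408 knob 
BS few 0
SM enc 0.5919 0.1184 D 46.6 of 48 ell [592.6 118.6] [44.  45.9]
SM enc 0.5931 0.1172 D 44.0 of 48 ell [588.6 115.2] [29.1 45.2]
```

View pics/wrist9.png

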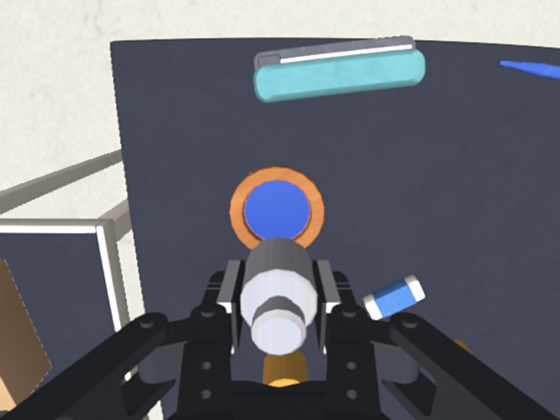

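steel_medium is held upright at (278,300), and the stand under it measures (.592,.118). I'm lowering.

Emit:
servo_tool(
  rows=[
    [0,0.001,-0.015,0,0,0],
    [0,0,-0.025,0,0,0],
    [0,0,-0.02,0,0,0],
    [0,0,-0.01,0,0,0],
    [0,0,-0.004,0,0,0],
  ],
)

```text
time_s: 13.95
tool_pos: [0.5917, 0.1182, 0.0366]
eef_rot: [9.9, 89.9, -170.1]
wrist_force: [0.3, -0.1, -2.4]
width: 0.36
```

Emit:
servo_tool(
  rows=[
    [0,0,0,0,0,0],
    [0,0,0,0,0,0],
    [0,0,0,0,0,0],
  ],
)

```text
time_s: 14.25
tool_pos: [0.5928, 0.1187, 0.0393]
eef_rot: [-171.3, 89.9, 8.7]
wrist_force: [0.4, 0.3, -2.5]
width: 0.356
```

Emit:
servo_tool(
  rows=[
    [0,0,-0.005,0,0,0],
    [0,0,-0.003,0,0,0],
    [0,0,-0.0015,0,0,0],
    [0,0,-0.001,0,0,0],
    [0,0,0,0,0,0],
  ],
)

```text
time_s: 14.75
tool_pos: [0.5924, 0.1187, 0.0279]
eef_rot: [-156.3, 90.0, 23.7]
wrist_force: [-0.2, -0.2, -2.1]
width: 0.36
```

Emit:
servo_tool(
  rows=[
    [0,0,-0.0005,0,0,0],
    [0,0,0,0,0,0],
    [0,0,0,0,0,0],
  ],
)

```text
time_s: 15.05
tool_pos: [0.5924, 0.1187, 0.0278]
eef_rot: [-170.1, 90.0, 10.0]
wrist_force: [-2.8, 0.0, 5.6]
width: 0.353
```

Contact made (+5.6 N). I'm releasing and retreating.

Emit:
servo_tool(
  rows=[
    [0,0,0,0,0,0],
    [0,0,0,0,0,0],
    [0,0,0,0,0,0],
    [0,0,0,0,0,0],
  ],
  claw=0.8,
)

```text
time_s: 15.45
tool_pos: [0.5923, 0.1187, 0.0272]
eef_rot: [75.2, 90.0, -104.8]
wrist_force: [-0.7, 0.1, 0.7]
width: 0.9
```

Emit:
servo_tool(
  rows=[
    [0,0,0.02,0,0,0],
    [0,0,0.03,0,0,0],
    [0,0,0.04,0,0,0],
    [0,0,0.02,0,0,0],
    [0,0,0,0,0,0],
  ],
)

```text
time_s: 15.95
tool_pos: [0.5936, 0.1189, 0.141]
eef_rot: [-171.6, 89.7, 8.4]
wrist_force: [-0.2, 0.0, -1.0]
width: 0.9
```

Run:
```python
from wm import *
s=sense(); pic,d,P,W=wrist('wrist10',[("Mplaced",.5925,.1187,32,41,59)]); blues(pic,P,[SM])
```

```text
t 15.95 tcp [0.5936 0.1189 0.141 ]
Mplaced 1532 enc 0.5922 0.1192 D 32.1 of 32 top 0.0601 knob [0.5934 0.1191 0.0583]
SM enc 0.5921 0.1185 D 46.0 of 48 ell [591.3 118.8] [42.2 43.9]
```

View pics/wrist10.png

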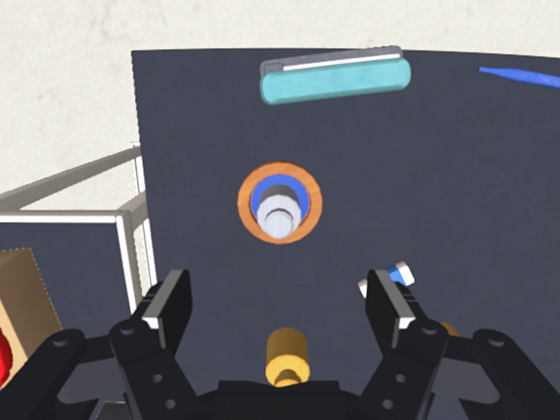

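steel_medium stands centred in its pocket at (280,215). Next is steel_small.

Emit:
servo_tool(
  rows=[
    [-0.01,-0.022,0,0,0,0],
    [-0.0165,-0.0365,0,0,0,0],
    [-0.018,-0.04,0,0,0,0],
    [-0.018,-0.04,0,0,0,0],
    [-0.018,-0.04,0,0,0,0],
  ],
)

```text
time_s: 16.5
tool_pos: [0.5104, -0.061, 0.1358]
eef_rot: [-7.1, 89.9, 172.9]
wrist_force: [0.5, -0.7, -0.1]
width: 0.9
```

Emit:
servo_tool(
  rows=[
    [-0.018,-0.04,0,0,0,0],
    [-0.018,-0.04,0,0,0,0],
    [-0.018,-0.04,0,0,0,0],
    [-0.012,-0.026,0,0,0,0],
    [-0.0045,-0.0115,0,0,0,0],
  ],
)

```text
time_s: 17.0
tool_pos: [0.4399, -0.219, 0.1361]
eef_rot: [-18.3, 89.9, 161.6]
wrist_force: [0.7, 0.0, 0.2]
width: 0.901
```

Emit:
servo_tool(
  rows=[
    [0,0,-0.02,0,0,0],
    [0,0,-0.02,0,0,0],
    [0,0,0,0,0,0],
    [0,0,0,0,0,0],
  ],
)

```text
time_s: 17.4
tool_pos: [0.4414, -0.2168, 0.097]
eef_rot: [-34.3, 89.9, 145.7]
wrist_force: [0.6, -0.9, 0.3]
width: 0.9
```

Run:
```python
from wm import *
s=sense(); pic,d,P,W=wrist('wrist11',[WS]); blues(pic,P,[SS])
```

```text
t 17.4 tcp [ 0.4414 -0.2168  0.097 ]
S 1009 enc 0.4422 -0.2165 D 22.2 of 22 top 0.0459 knob [ 0.4434 -0.2165  0.044 ]
SS enc 0.4398 -0.3609 D 36.0 of 38 ell [ 439.6 -361.1] [32.3 35.2]
```

View pics/wrist11.png

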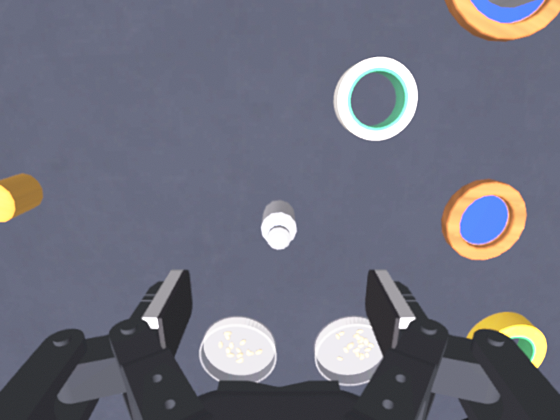

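steel_small is centred between the jaws at (278,225).

Emit:
servo_tool(
  rows=[
    [0.001,0,-0.02,0,0,0],
    [0,0,-0.025,0,0,0],
    [0,0,-0.019,0,0,0],
    [0,0,-0.011,0,0,0],
    [0,0,0,0,0,0],
  ],
)

```text
time_s: 17.95
tool_pos: [0.4422, -0.217, 0.0218]
eef_rot: [-28.9, 89.9, 151.1]
wrist_force: [-0.4, 0.2, 0.6]
width: 0.899
```

Emit:
servo_tool(
  rows=[
    [0,0,0,0,0,0],
    [0,0,0,0,0,0],
  ],
)

```text
time_s: 18.15
tool_pos: [0.443, -0.2176, 0.0236]
eef_rot: [151.5, 89.9, -28.5]
wrist_force: [-0.1, -0.1, -0.1]
width: 0.897
```

Emit:
servo_tool(
  rows=[
    [0,0,0,0,0,0],
    [0,0,0,0,0,0],
    [0,0,0,0,0,0],
    [0,0,0,0,0,0],
    [0,0,0,0,0,0],
  ],
  claw=-1,
  squeeze=30,
)

```text
time_s: 18.65
tool_pos: [0.4424, -0.2174, 0.0226]
eef_rot: [150.6, 90.0, -29.4]
wrist_force: [-1.4, 1.4, 4.9]
width: 0.241
```

Emit:
servo_tool(
  rows=[
    [0,0,0,0,0,0],
    [0,0,0,0,0,0],
    [0,0,0,0,0,0],
    [0,0,0,0,0,0],
  ],
)

```text
time_s: 19.05
tool_pos: [0.4425, -0.2174, 0.0226]
eef_rot: [155.8, 90.0, -24.2]
wrist_force: [-2.3, 1.2, 5.7]
width: 0.238
```

Emit:
servo_tool(
  rows=[
    [0,0,0.005,0,0,0],
    [0,0,0.015,0,0,0],
    [0,0,0.03,0,0,0],
    [0,0,0.025,0,0,0],
    [0,0,0.01,0,0,0],
  ],
)

```text
time_s: 19.55
tool_pos: [0.4432, -0.2178, 0.1107]
eef_rot: [150.9, 89.8, -29.0]
wrist_force: [0.2, 0.1, -1.0]
width: 0.242
```

Emit:
servo_tool(
  rows=[
    [0,-0.02,0,0,0,0],
    [-0.001,-0.03,0,0,0,0],
    [-0.001,-0.035,0,0,0,0],
    [0,-0.03,0,0,0,0],
    [0,-0.02,0,0,0,0],
  ],
)

```text
time_s: 20.05
tool_pos: [0.44, -0.354, 0.107]
eef_rot: [-25.1, 90.0, 154.9]
wrist_force: [0.1, -0.7, -0.7]
width: 0.243
```

Emit:
servo_tool(
  rows=[
    [0,-0.008,0,0,0,0],
    [0,0,0,0,0,0],
    [0,0,0,0,0,0],
  ],
)

```text
time_s: 20.35
tool_pos: [0.4404, -0.3595, 0.1071]
eef_rot: [-65.9, 90.0, 114.1]
wrist_force: [-0.4, -0.3, -0.6]
width: 0.244
```

Run:
```python
from wm import *
s=sense(); pic,d,P,W=wrist('wrist12',[]); blues(pic,P,[SS])
```

```text
t 20.35 tcp [ 0.4404 -0.3595  0.1071]
SS enc 0.4401 -0.36 D 35.4 of 38 ell [ 440. -360.] [34.2 34.6]
```

View pics/wrist12.png

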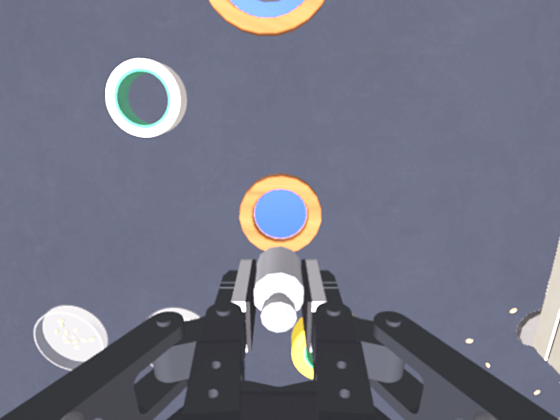

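steel_small is held upright at (278,295), with the narrow stand directly below it. I'm lowering.

Emit:
servo_tool(
  rows=[
    [0,-0.001,-0.015,0,0,0],
    [0,0,-0.025,0,0,0],
    [0,0,-0.018,0,0,0],
    [0,0,-0.008,0,0,0],
    [0,0,-0.004,0,0,0],
  ],
)

```text
time_s: 20.9
tool_pos: [0.4401, -0.3607, 0.0361]
eef_rot: [-43.5, 89.9, 136.5]
wrist_force: [0.2, 0.6, -1.0]
width: 0.243
```

Emit:
servo_tool(
  rows=[
    [0,0,0,0,0,0],
    [0,0,0,0,0,0],
    [0,0,0,0,0,0],
  ],
)

```text
time_s: 21.2
tool_pos: [0.4407, -0.3616, 0.0382]
eef_rot: [137.8, 89.9, -42.2]
wrist_force: [-0.8, -0.5, -1.2]
width: 0.241
```

Emit:
servo_tool(
  rows=[
    [0,0,-0.005,0,0,0],
    [0,0,-0.0025,0,0,0],
    [0,0,-0.0015,0,0,0],
    [0,0,-0.001,0,0,0],
    [0,0,0,0,0,0],
  ],
)

```text
time_s: 21.7
tool_pos: [0.4403, -0.3613, 0.0276]
eef_rot: [-60.2, 90.0, 119.9]
wrist_force: [-2.2, 2.1, 3.9]
width: 0.237
```

Emit:
servo_tool(
  rows=[
    [0,0,-0.0005,0,0,0],
    [0,0,0,0,0,0],
    [0,0,0,0,0,0],
  ],
)

```text
time_s: 22.0
tool_pos: [0.4405, -0.3613, 0.0276]
eef_rot: [172.9, 90.0, -7.1]
wrist_force: [-3.3, 3.6, 10.1]
width: 0.242
```

Emit:
servo_tool(
  rows=[
    [0,0,0,0,0,0],
    [0,0,0,0,0,0],
    [0,0,0,0,0,0],
    [0,0,0,0,0,0],
  ],
  claw=0.6,
)

```text
time_s: 22.4
tool_pos: [0.4403, -0.3613, 0.0267]
eef_rot: [-24.8, 90.0, 155.2]
wrist_force: [-0.6, 0.2, 0.0]
width: 0.802
```

Emit:
servo_tool(
  rows=[
    [0,0,0.02,0,0,0],
    [0,0,0.03,0,0,0],
    [0,0,0.04,0,0,0],
    [0,0,0.04,0,0,0],
    [0,0,0.02,0,0,0],
  ],
)

```text
time_s: 22.9
tool_pos: [0.4409, -0.3618, 0.1806]
eef_rot: [137.8, 89.8, -42.1]
wrist_force: [-0.9, 0.5, 0.2]
width: 0.804
```

Emit:
servo_tool(
  rows=[
    [0,0,0.01,0,0,0],
    [0,0,0,0,0,0],
    [0,0,0,0,0,0],
  ],
)

```text
time_s: 23.2
tool_pos: [0.44, -0.3611, 0.1853]
eef_rot: [-41.4, 89.9, 138.7]
wrist_force: [-0.7, 0.3, -1.0]
width: 0.803
```

Run:
```python
from wm import *
I=[("Splaced",.4403,-.361,22,35,50),("Lplaced",.598,-.353,46,49,71)]
s=sense(); pic,d,P,W=wrist('wrist13',I); blues(pic,P,[SS,SL])
pic,d,P=shot("top",'top13');W,_=cloud(d,P)
for n,x,y,D,h,H in I+[("Mplaced",.5925,.1187,32,41,59),("BL",.4517,.110,38,40,60),("BS",.46,-.0375,26,32,48)]:
    m=(d>0)&(np.hypot(W[...,0]-x,W[...,1]-y)<D/2000+.012)&(W[...,2]>h/1000-.006)&(W[...,2]<H/1000+.006);q=W[m]
    if len(q)<10: print(n,'few'); continue
    (cx,cy),r=cv2.minEnclosingCircle(q[:,:2].astype(np.float32)); print(n,len(q),round(cx,4),round(cy,4),2000*r,np.percentile(q[:,2],98))
```

```text
t 23.2 tcp [ 0.44   -0.3611  0.1853]
Splaced 510 enc 0.4403 -0.3608 D 21.8 of 22 top 0.0511 knob [ 0.4412 -0.3609  0.0492]
Lplaced 638 enc 0.5862 -0.3525 D 37.9 of 46 top 0.051 knob 
SS enc 0.4401 -0.3599 D 36.0 of 38 ell [ 439.7 -360.1] [32.6 33.5]
SL enc 0.5941 -0.3518 D 58.9 of 62 ell [ 593.7 -352. ] [46.9 53.5]
Splaced few
Lplaced 398 0.5993 -0.3541 46.836238354444504 0.07277449916488354
Mplaced 191 0.5932 0.1168 31.60891681909561 0.061447658696213894
BL 285 0.4516 0.1105 38.64999860525131 0.06180975177941614
BS 135 0.46 -0.0373 25.891628116369247 0.05011046005124551
```

View pics/wrist13.png

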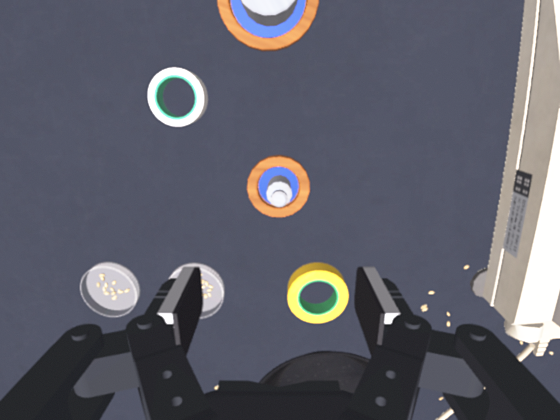

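View pics/top13.png

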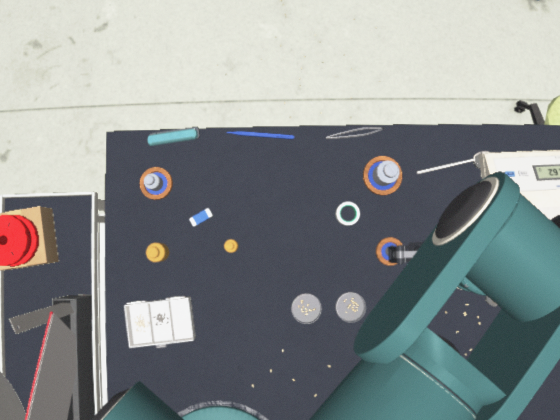

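All three steel weights stand upright and centred: small at (279,190) in the wrist view, medium at (155,183) and large at (385,174) in the top view. The brass weights haven't moved, and the gripper is clear, so I'm handing in.

```bash
python3 -c "
from h import *
print(hand_in(), sense()['time_s'])"
```

```text
the job is handed in; nothing more can be done
the job is handed in; nothing more can be done
```

I put away the large, middle and small steel weights, in that order. Each was gripped across its cylinder, lowered until the wrist force showed contact, and then released. I handed the job in at about 23 s on the robot clock, with the gripper about 18 cm above the table and touching nothing.

**Last checks:**
- **Position:** each weight stands upright within about 2 mm of its pocket centre, well inside the 8 mm of play. Knob tops measured about 71–73, 60–61 and 51 mm, which fits weights standing on the 5 mm pocket floors.
- **Brass weights:** both were measured again and are within 1 mm of where they started.
- **Force:** the largest wrist force I read was about 11 to 12 N.

**Checks that disagreed or failed:**
- **Camera offset:** the top and wrist cameras differed by 1–3 mm on the same positions, about what their calibration allows.
- **Small weight:** the arm hid it from the top camera at the end, so only the wrist camera confirms its placing.
- **Large weight:** the last wrist view cut it off at the edge and gave no knob reading. It was confirmed by the top camera at the end and by the wrist camera just after it was set down.

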